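# Trip-test one residual-current breaker and switch it back on

## Task

The live distribution board on the bench is due for its trip test: with your fingertips, gently press the yellow test button of the breaker that has the blue toggle until that toggle trips (drops over towards the front of the board), then push the blue toggle back on (over to the rear) and withdraw. The toggle must be tripped by its test button, not pushed off. Leave the other breakers switched on and their buttons unpressed, and do not shift the multimeter and the dish of screws beside the board.

Things in the scene. Friction and masses are not known exactly. Their poses are not given: they have to be found in the camera images.
- board: light grey distribution board, 150 (x) by 250 (y) by 62 mm high, screwed flat to the bench, lid up. Origin: centre of its underside; x points from its front edge (towards the robot) to its rear, y to its left. Three breakers stand side by side along y, 72 mm apart, in any order, their white faces 72 mm above the bench. Lugs reach 20 mm past its sides, a conduit 54 mm past its rear, below 45 mm
- breaker_blue: white residual-current breaker with the BLUE toggle, the one to test; face 45 (x) by 71 mm (y), axes parallel to the board's. Origin: mid-breaker, 22 mm below its face. The toggle's hinge is at x = 0, y = +19 mm, the breaker's own yellow test button at x = 0, y = -21 mm (40 mm right of the toggle; a yellow button 32 mm left of the toggle belongs to the next breaker)
- breaker_black: the same breaker with a BLACK toggle: to be left alone
- breaker_green: the same breaker with a GREEN toggle: to be left alone
- test_blue_top (a point): centre of the top of the blue-toggled breaker's round yellow test button, 11.6 mm across; at rest it stands 7.5 mm above the breaker's face
- test_blue (a joint): travel of that test button, m: 0 out, 0.0055 fully in (still 2 mm proud of the face). It springs back out. It resists with about 5 to 6 N at first and less further in; about 4 mm in it has kicked the toggle over centre, and the toggle then falls by itself within 0.3 s; fully in it stops hard
- toggle_blue_tip (a point): middle of the tip of the blue toggle. The toggle is 17 mm wide (y), 7 mm thick (8.5 at its tip) and 30 mm long from its hinge axis, which runs along y 12 mm below the breaker's face; on or off, its tip stands 15 mm above the face and 13 mm to the rear (on) or the front (off) of the hinge axis
- toggle_blue (a joint): angle of the blue toggle, rad: +0.45 is on (leans to the board's rear, away from the robot), -0.45 is off or tripped (leans to the front, towards the robot). An over-centre spring snaps it to whichever side of upright it is on; a few newtons push it over
- toggle_black (a joint): angle of the black toggle, as for the blue one; on at the start
- test_black (a joint): travel of the yellow test button of the breaker with the black toggle, as for the blue one
- toggle_green (a joint): angle of the green toggle, as for the blue one; on at the start
- test_green (a joint): travel of the yellow test button of the breaker with the green toggle, as for the blue one
- screwdriver: yellow-handled screwdriver, 184 mm long and 24 mm high, lying to the left of the board; origin under its middle
- dish: loose steel dish of screws, 94 mm across and 20 mm high, to the left of the board; origin under its centre
- meter: loose yellow and black multimeter, 150 by 75 by 50 mm high, lying in front of the board; origin under its middle, x along its length

How it is judged:
By the outcome, as a careful person would: the job done as asked, in the order asked, and still so for the second after the job is handed in, with the robot touching nothing.
It also fails if it takes over 45 s, if anything falls off the work surface, if the arm or the gripper's body presses on something with over 40 N, if the wrist force passes 120 N, or if a joint passes its speed limit or range.

## Robot

A 7-joint arm with a two-finger parallel gripper is mounted at the origin on a cart in front of the work surface, level with it; the furniture and walls round the work are solid. World frame = base frame: x ahead of the robot, y to its left, z up, the work surface at z = 0. Lengths are in m, angles in rad, forces in N, time in s.
With the tool pointing down it reaches from about 0.425 to 0.925 m from the base axis. Payload 6.8 kg.
Tool frame: the origin (TCP) lies where the fingers leave the gripper's body, on its centre line; the fingertips stand 73 mm ahead of it and the grasp point (between the pads) lies 54 mm ahead of it; z points along the fingers, y is the line along which they close (so a half turn about z gives the same grasp; the last joint's range is limited). The gripper opens to 85 mm and grips with 20 to 120 N. Pads are 22 mm wide; open, the fingers measure 114 mm over their backs; the gripper's body (76 mm by 85 mm) begins 54 mm behind the grasp point. The pads swing forward as they close: fully open they stand 13 mm farther back than shut.
Start: joints at [-1.418, 0.477, 0.022, 1.555, -0.011, 1.109, -0.083], TCP at [0.174, 0.652, 0.304] pointing down, gripper open.
Joint ranges: [-2.96, 2.96], [-0.34, 2.1], [-1.41, 1.46], [0.24, 2.44], [-1.37, 4.51], [0.17, 1.92], [-2.96, 2.96]. Speed limits (rad/s): [2.39, 2.39, 3.14, 3.14, 3.14, 3.14, 3.14].

## Interface

Orientations are given as a rotation vector (axis times angle).
In Python, from bench import r, optics gives the robot as it stands (r), with the cameras (optics).
- The arm moves only by the tool drive_effector, called after "Emit:" as name(argument=value, ...) on one line, values as JSON. Schema: {"type":"object","properties":{"increments":{"type":"array","items":{"type":"array","items":{"type":"number"},"minItems":6,"maxItems":6},"minItems":1,"maxItems":5},"finger_gap":{"type":"number"},"grip_n":{"type":"number"},"only":{"type":"string"},"quiet":{"type":"boolean"},"lines":{"type":"string"}},"required":["increments"],"additionalProperties":false}. increments is a list of rows, 1 to 5 of them, each of 6 numbers: dx, dy, dz in a scale on which 1.0 is 0.4 m, then a rotation vector rx, ry, rz in normalised numbers (1 is 90 degrees); each row is the pose to reach, as a shift and turn from the pose commanded when the call began, along the tool's axes at that moment; what a row does not reach only later rows make up. A row lasts 1/10 s, in which the tool goes at most 0.05 m and 0.15 rad, less where a joint would pass 70% of its speed; a pose out of reach is approached as far as the arm can. finger_gap is the finger opening in m, set as the call begins (left out keeps the last). The fingers move at their own pace and stop on an object; grip_n is the grip in N (left out, the last holds). Time passes only in rows, so rows that do not move let the fingers close. The tool returns the time, the measured TCP pose, the force, the opening and the grip force at its end. only (a regular expression) keeps the lines of the reply that match it, lines (a string "A,B") keeps lines A to B, and quiet returns only ok. Shift and turn numbers lie between -1 and 1, and a call with a number outside is refused. Input that does not fit is refused with a message, and nothing moves.
- r.get_obs(): the state, without advancing time (a new reading comes with each control period).
- optics.grab_frame(name): name is "scene" or "top"; returns (picture, depth): 384x512x3 uint8, blue, green, red; 384x512 float32, m along the optical axis (not along the pixel's ray), 0 where there is no reading.
- optics.camera_info(name): a dict with "camera_matrix" (3x3 intrinsics, pixels), "k1" (the pictures are not rectified: a ray, as slopes to the right and down, at radius r is drawn at 1 + k1 r^2 times it, then the intrinsics apply), "R" (3x3) and "t" (3): a world point X has camera coordinates R X + t. Camera axes: x right, y down, z forward; pixel columns grow to the right and rows downward; lengths in m; the calibration is good to about 2 mm. A picture is of the moment at which its call begins. camera_info takes no time and is no camera call.
- r.hand_in(): hands the job in; it is judged then, once.
The state is a dict: "clock": time; "joints": joint angles; "qvel": joint speeds; "tau": joint torques, N m; "tcp_pos": TCP position; "orientation": TCP orientation; "contact_force": force on the tool from outside, world axes, zero at the start; "moment": the same for the moment, N m; "grip_width": finger opening in m; "gripper_force": force on a finger pad.
Only numpy, scipy, OpenCV 4.12 (cv2) and the standard library are available. Lean on these libraries where they do the work, as an engineer would, in place of code of your own. Each camera call takes 0.05 s, during which the arm holds its last target. There are 200 camera calls.

## Working session

There is one attempt and no reset: what is moved stays moved. The work goes in short steps, Python scripts to look and compute and a tool call to move; the robot and the scene stay as the last step left them, time stands still between calls to the robot, and variables do not carry over. Pictures are saved under pics/ and viewed, at most 10 in all, crops included, and the job is handed in when it is done.

```bash
ls; mkdir -p pics
```

Run:
```python
from bench import r, optics
import cv2
for n in("scene","top"):
    p,d=optics.grab_frame(n); cv2.imwrite(f"pics/{n}0.png",p)
    i=optics.camera_info(n); print(n,i)
o=r.get_obs(); print(o)
```

```text
bench.py
pics
scene {'camera_matrix': array([[363.63816625,   0.        , 251.00760612],
       [  0.        , 363.63816625, 194.56681611],
       [  0.        ,   0.        ,   1.        ]]), 'k1': -0.1076812430652576, 'R': array([[-0.80993823, -0.58647431, -0.00692418],
       [-0.35464148,  0.49910503, -0.79064758],
       [ 0.46715038, -0.6379201 , -0.61223236]]), 't': array([0.62729967, 0.03431474, 0.97412508])}
top {'camera_matrix': array([[495.11999608,   0.        , 256.08936023],
       [  0.        , 495.11999608, 183.48327059],
       [  0.        ,   0.        ,   1.        ]]), 'k1': -0.05088531382701348, 'R': array([[-0.00260417, -0.99987453, -0.01562521],
       [-0.98560746,  0.00520753, -0.16896987],
       [ 0.16903004,  0.01496029, -0.98549735]]), 't': array([0.45467869, 0.45390731, 1.05346427])}
{'clock': 0.1, 'joints': array([-1.41811307,  0.47770458,  0.022389  ,  1.55630614, -0.01149532,
        1.10929465, -0.08313359]), 'qvel': array([-3.71751351e-04, -1.29401167e-03, -6.90747876e-04, -1.80400352e-03,
        1.20609793e-05,  6.73926879e-05, -1.56011753e-03]), 'tau': array([ 4.89860075e-03, -5.97756743e+01,  1.61379453e+00, -2.81955528e+01,
        1.28171218e-02,  5.04479904e-03,  4.53542356e-06]), 'tcp_pos': array([0.17396691, 0.65179113, 0.30305197]), 'orientation': array([-4.08550032e-01, -3.11484580e+00,  2.48580866e-03]), 'contact_force': array([-0.19746716, -0.58451543,  0.07354   ]), 'moment': array([-0.01223316, -0.02557391,  0.00282895]), 'gripper_force': 0.0, 'grip_width': 0.08536374672338086}
```

View pics/top0.png

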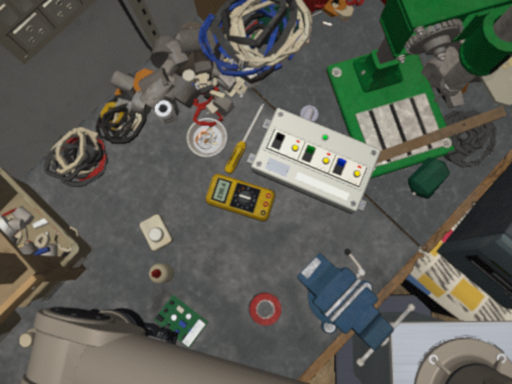

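View pics/scene0.png

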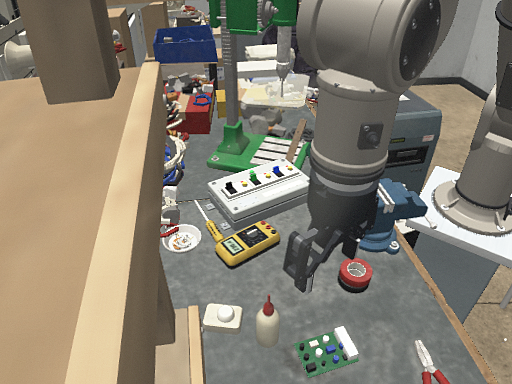

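The top view shows the board around (315,160), with the toggles black, green and blue from left to right. The blue toggle is near (341,163) and its own button near (358,173). The meter and the dish are at the left and front. Now I'll measure these.

Create h.py:
```python
import numpy as np,cv2
from bench import r, optics
def cal(n):
    i=optics.camera_info(n); return i["camera_matrix"],np.array([i["k1"],0,0,0,0.]),i["R"],i["t"]
def ray(n,uv):
    K,D,R,t=cal(n)
    x=cv2.undistortPoints(np.array(uv,float).reshape(-1,1,2),K,D)[:,0]
    return -R.T@t,np.c_[x,np.ones(len(x))]@R
def onz(n,uv,z):
    c,d=ray(n,uv); return c+d*((z-c[2])/d[:,2])[:,None]
def blobs(p,lo,hi,mn=4):
    m=cv2.inRange(cv2.cvtColor(p,cv2.COLOR_BGR2HSV),lo,hi)
    k,l,s,c=cv2.connectedComponentsWithStats(m)
    return [(s[j,4],c[j],s[j,:4]) for j in range(1,k) if s[j,4]>=mn]
def proj(n,X):
    K,D,R,t=cal(n)
    return cv2.projectPoints(np.array(X,float).reshape(-1,3),cv2.Rodrigues(R)[0],t,K,D)[0][:,0]
```

Run:
```python
from h import *
rois={"top":(245,105,385,215),"scene":(200,150,320,225)}
for n,(a,b,c,d) in rois.items():
    p,dep=optics.grab_frame(n)
    K,D,R,t=cal(n)
    q=p[b:d,a:c]; cv2.imwrite(f"pics/{n}1.png",cv2.resize(q,None,fx=5,fy=5,interpolation=cv2.INTER_CUBIC))
    for name,lo,hi in(("yellow",(20,110,110),(35,255,255)),("blue",(105,110,50),(130,255,255)),("green",(45,100,50),(85,255,255))):
        for A,cc,bb in blobs(q,lo,hi):
            uv=cc+[a,b]; z=dep[int(round(uv[1])),int(round(uv[0]))]
            c0,dd=ray(n,uv); 
            print(n,name,A,uv.round(1),"z.0795:",onz(n,uv,.0795)[0].round(4),"depthpt",(c0+dd[0]*z).round(4))
    # lid plane points
    for e in ["lid"]:
        vv,uu=np.mgrid[b:d,a:c]; uv=np.c_[uu.ravel(),vv.ravel()]; c0,dd=ray(n,uv)
        P=c0+dd*dep[b:d,a:c].ravel()[:,None]
        for lo,hi in((.055,.068),(.068,.076)):
            s=(P[:,2]>lo)&(P[:,2]<hi); rect=cv2.minAreaRect(P[s,:2].astype(np.float32)*1000); print(lo,s.sum(),rect,np.median(P[s,2]))
```

```text
top yellow 5 [245. 145.] z.0795: [0.534  0.4761 0.0795] depthpt [0.5496 0.4785 0.0181]
top yellow 23 [294.9 147.2] z.0795: [0.5284 0.3682 0.0795] depthpt [0.5295 0.3679 0.0752]
top yellow 25 [325.6 160. ] z.0795: [0.4997 0.3026 0.0795] depthpt [0.4994 0.3028 0.0807]
top yellow 24 [356.7 173. ] z.0795: [0.4709 0.2367 0.0795] depthpt [0.4711 0.2365 0.0786]
top yellow 384 [260.7 200. ] z.0795: [0.4136 0.4427 0.0795] depthpt [0.4194 0.443  0.0374]
top blue 50 [340.9 162.3] z.0795: [0.4946 0.2699 0.0795] depthpt [0.2705 0.4365 1.122 ]
top green 572 [353.7 118.3] z.0795: [0.5926 0.2386 0.0795] depthpt [0.6075 0.2294 0.0313]
top green 18 [324.7 136.9] z.0795: [0.5511 0.3031 0.0795] depthpt [0.5524 0.3025 0.0746]
top green 45 [310.  149.4] z.0795: [0.5233 0.3358 0.0795] depthpt [0.5218 0.3364 0.0859]
top green 109 [378.5 171. ] z.0795: [0.4751 0.1897 0.0795] depthpt [0.4846 0.1782 0.0309]
0.055 5464 ((508.3269348144531, 321.5357666015625), (248.62144470214844, 151.2265167236328), 66.23150634765625) 0.06257403897837366
0.068 1765 ((511.2828674316406, 314.6956481933594), (231.43775939941406, 9
[... 624 characters left out ...]
275.9 169.4] z.0795: [0.4939 0.2718 0.0795] depthpt [0.4935 0.2725 0.08  ]
scene green 712 [234.  160.1] z.0795: [0.6154 0.3003 0.0795] depthpt [0.6639 0.241  0.0311]
scene green 147 [301.4 158.1] z.0795: [0.4663 0.1813 0.0795] depthpt [0.5054 0.1042 0.026 ]
scene green 9 [251.3 171.1] z.0795: [0.5433 0.3169 0.0795] depthpt [0.5509 0.3065 0.0708]
scene green 42 [253.1 177.2] z.0795: [0.5227 0.3372 0.0795] depthpt [0.5216 0.3388 0.0809]
0.055 2232 ((507.7189636230469, 323.2480163574219), (247.62680053710938, 151.89404296875), 66.66876983642578) 0.062101938721157324
0.068 792 ((520.1786499023438, 316.9244079589844), (214.59951782226562, 76.4240951538086), 66.60970306396484) 0.07203919146608401
```

Add to h.py:
```python
from scipy.spatial.transform import Rotation as Ro
a=np.arctan2(.0575,.1315); EX=np.array([np.cos(a),-np.sin(a),0]); EY=np.array([np.sin(a),np.cos(a),0])
C=np.array([.508,.322,0])
def B(x,y,z): return C+x*EX+y*EY+[0,0,z]
def go(tip,k=None):
    """tool-axis shift + rotvec to put shut fingertips at tip, pointing down, tool axes parallel to the board's"""
    o=r.get_obs(); T=Ro.from_rotvec(o["orientation"]); best=[]
    for j in range(4):
        y=Ro.from_rotvec([0,0,j*np.pi/2]).apply(EY); z=np.array([0,0,-1.])
        G=Ro.from_matrix(np.c_[np.cross(y,z),y,z]); best.append(((T.inv()*G).as_rotvec(),j))
    best.sort(key=lambda b:np.linalg.norm(b[0])); rv=best[0][0]
    print("tcp",o["tcp_pos"].round(4),"t",o["clock"],"j",o["joints"].round(2),"F",o["contact_force"].round(1),"w",round(o["grip_width"],4))
    print("shift",T.inv().apply(np.array(tip)+[0,0,.073]-o["tcp_pos"]).round(4),"rot",rv.round(4),"options",[(b[0].round(2).tolist(),b[1]) for b in best[:2]])
```

Run:
```python
from h import *
print(Ro.from_rotvec(r.get_obs()["orientation"]).as_matrix().round(3),B(0,-.093,.0795),B(0.013,-.053,.087))
print(proj("top",[B(0,-.093,.0795),B(.013,-.053,.087)]),proj("scene",[B(0,-.093,.0795),B(.013,-.053,.087)]))
go(B(0,-.093,.18))
```

```text
[[-0.966  0.258 -0.   ]
 [ 0.258  0.966 -0.001]
 [-0.    -0.001 -1.   ]] [0.47074085 0.23678993 0.0795    ] [0.49867737 0.26823116 0.087     ]
[[356.678538   173.09130147]
 [342.13181244 159.66010256]] [[289.92231956 166.34895197]
 [275.21304232 165.94116836]]
tcp [0.174  0.6519 0.3033] t 0.2 j [-1.42  0.48  0.02  1.56 -0.01  1.11 -0.08] F [-0.4  0.2  0. ] w 0.0854
shift [-0.3938 -0.3245  0.0507] rot [-0.0011  0.0002  0.1514] options [([-0.0, 0.0, 0.15], 0), ([-0.0, -0.0, -1.42], 1)]
```

View pics/top1.png

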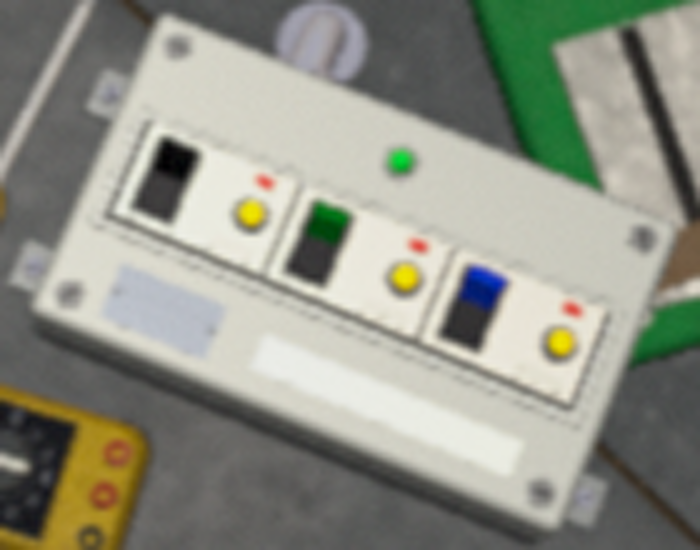

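The crop shows the blue toggle at crop (475,305) and its button at (561,342). That is image (356.7,173), which matches the board model to under 1 px. I'll close the gripper and move above the button.

The rows are not in the units I measure in: shifts go in shares of 0.4 m and turns go in shares of 90 degrees. I convert before sending: -0.165 m / 0.4 = -0.4125, -0.05 m / 0.4 = -0.125, 0.15 rad / 1.5708 = 0.0955.

Emit:
drive_effector(increments=[[-0.075,-0.0625,0,0,0,0.0191],[-0.15,-0.125,0,0,0,0.0382],[-0.2375,-0.2,0,0,0,0.0573],[-0.325,-0.27,0,0,0,0.0764],[-0.4125,-0.34,0,0,0,0.0955]], finger_gap=0, grip_n=20)

```text
clock: 0.7
tcp_pos: [0.2992, 0.4765, 0.3039]
orientation: [0.643, 3.075, -0.0]
contact_force: [0.9, 0.8, 0.6]
grip_width: 0.0122
gripper_force: 0.0
```

Emit:
drive_effector(increments=[[-0.075,-0.0475,0,0,0,0],[-0.15,-0.095,0,0,0,0],[-0.225,-0.1425,0,0,0,0],[-0.3,-0.19,0,0,0,0],[-0.375,-0.2375,0,0,0,0]])

```text
clock: 1.2
tcp_pos: [0.3986, 0.3299, 0.3039]
orientation: [0.641, 3.076, 0.0]
contact_force: [0.1, 0.2, -0.6]
grip_width: 0.0
gripper_force: 0.0
```

```bash
python3 -c "
from h import *
go(B(0,-.093,.13))"
```

```text
tcp [0.3986 0.3299 0.3039] t 1.2 j [-0.97  0.22  0.19  1.94 -0.05  0.99  0.4 ] F [ 0.1  0.2 -0.6] w 0.0
shift [-0.1033 -0.0565  0.1009] rot [ 0.0001 -0.      0.0014] options [([0.0, -0.0, 0.0], 0), ([0.0, 0.0, -1.57], 1)]
```

To row units: -0.103 m / 0.4 = -0.2575, 0.09 m / 0.4 = 0.225.

Emit:
drive_effector(increments=[[-0.0875,-0.05,0.025,0,0,0],[-0.175,-0.095,0.075,0,0,0],[-0.2575,-0.1413,0.15,0,0,0],[-0.2575,-0.1413,0.225,0,0,0],[-0.2575,-0.1413,0.225,0,0,0]])

```text
clock: 1.7
tcp_pos: [0.4683, 0.2361, 0.2106]
orientation: [-0.643, -3.07, 0.009]
contact_force: [-1.1, 1.1, -0.6]
grip_width: 0.0001
gripper_force: 0.0
```

Emit:
drive_effector(increments=[[0,0,0,0,0,0],[0,0,0,0,0,0]])

```text
clock: 1.9
tcp_pos: [0.4701, 0.2398, 0.2154]
orientation: [0.638, 3.075, 0.003]
contact_force: [0.8, 0.7, -0.4]
grip_width: -0.0003
gripper_force: 0.0
```

Run:
```python
from h import *
go(B(0,-.093,.0825))
p,d=optics.grab_frame("scene"); q=p[100:260,190:350]; cv2.imwrite("pics/s2.png",cv2.resize(q,(560,560),interpolation=cv2.INTER_CUBIC))
```

```text
tcp [0.4701 0.2398 0.2154] t 1.9 j [-0.78  0.35  0.23  2.   -0.11  0.8   0.68] F [ 0.8  0.7 -0.4] w -0.0003
shift [-0.0017 -0.0026  0.0599] rot [0.0023 0.0008 0.0033] options [([0.0, 0.0, 0.0], 0), ([0.0, 0.0, -1.57], 1)]
```

View pics/s2.png

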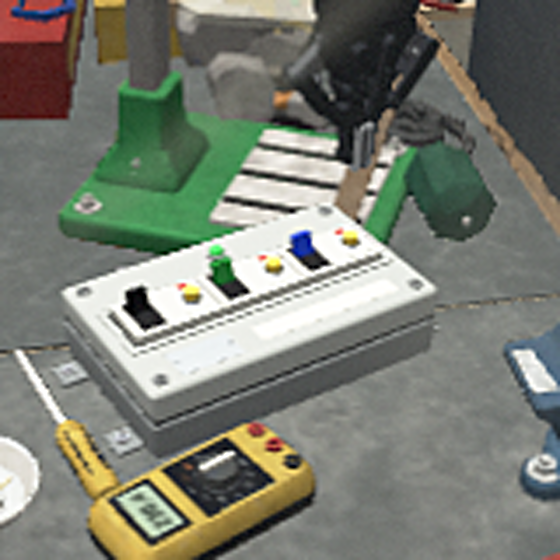

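The shut fingertips, at crop (360,165), stand above the blue breaker's button at (350,238). All the toggles are on. Next I descend to just above the button.

Emit:
drive_effector(increments=[[0,0,0.0375,0,0,0],[0,0,0.075,0,0,0],[0,0,0.1125,0,0,0],[0,0,0.1125,0,0,0],[0,0,0.1125,0,0,0]])

```text
clock: 2.45
tcp_pos: [0.4701, 0.2391, 0.1699]
orientation: [0.639, 3.075, 0.002]
contact_force: [0.4, 0.4, 0.4]
grip_width: 0.0001
gripper_force: 0.0
```

Emit:
drive_effector(increments=[[0,0,0,0,0,0],[0,0,0,0,0,0],[0,0,0,0,0,0]])

```text
clock: 2.75
tcp_pos: [0.4701, 0.2385, 0.1695]
orientation: [0.641, 3.075, 0.001]
contact_force: [-0.2, -0.3, 0.5]
grip_width: -0.0002
gripper_force: 0.0
```

```bash
python3 -c "
from h import *
go(B(0,-.093,.0795))"
```

```text
tcp [0.4701 0.2385 0.1695] t 2.75 j [-0.76  0.42  0.22  2.04 -0.14  0.7   0.7 ] F [-0.2 -0.3  0.5] w -0.0002
shift [-0.0013 -0.0014  0.017 ] rot [0.001  0.0006 0.0015] options [([0.0, 0.0, 0.0], 0), ([0.0, 0.0, -1.57], 1)]
```

To row units: 0.015 m / 0.4 = 0.0375, 0.01 m / 0.4 = 0.025.

Emit:
drive_effector(increments=[[-0.0025,-0.0025,0.0125,0,0,0],[-0.0025,-0.0025,0.025,0,0,0],[-0.0025,-0.0025,0.0375,0,0,0],[-0.0025,-0.0025,0.0375,0,0,0],[-0.0025,-0.0025,0.0375,0,0,0]])

```text
clock: 3.25
tcp_pos: [0.4702, 0.2369, 0.1536]
orientation: [-0.641, -3.075, 0.001]
contact_force: [0.1, -0.2, 0.5]
grip_width: 0.0001
gripper_force: 0.0
```

Emit:
drive_effector(increments=[[0,0,0.0025,0,0,0],[0,0,0.005,0,0,0],[0,0,0.0075,0,0,0],[0,0,0.0075,0,0,0],[0,0,0.0075,0,0,0]])

```text
clock: 3.75
tcp_pos: [0.4705, 0.2371, 0.1512]
orientation: [0.641, 3.075, 0.001]
contact_force: [0.2, 0.0, 3.0]
grip_width: 0.0001
gripper_force: 1.7
```

To row units: 0.002 m / 0.4 = 0.005, 0.0014 m / 0.4 = 0.0035.

Emit:
drive_effector(increments=[[0,0,0.0018,0,0,0],[0,0,0.0035,0,0,0],[0,0,0.005,0,0,0],[0,0,0.005,0,0,0]])

```text
clock: 4.15
tcp_pos: [0.4705, 0.2371, 0.149]
orientation: [0.641, 3.075, 0.0]
contact_force: [-0.5, 0.2, 3.3]
grip_width: 0.0001
gripper_force: 1.7
```

Run:
```python
from h import *
for n,(a,b,c,d) in {"top":(245,105,385,215),"scene":(200,150,320,225)}.items():
    p,_=optics.grab_frame(n)
    for A,cc,bb in blobs(p[b:d,a:c],(105,110,50),(130,255,255)): print(n,A,cc+[a,b])
go(B(0,-.093,.0795))
```

```text
top 27 [339.18518519 164.66666667]
scene 39 [276.94871795 169.84615385]
tcp [0.4705 0.2371 0.149 ] t 4.25 j [-0.75  0.45  0.21  2.05 -0.15  0.66  0.71] F [ 0.1 -0.6  3.3] w 0.0002
shift [-0.0003 -0.0002 -0.0035] rot [0.0003 0.0002 0.0013] options [([0.0, 0.0, 0.0], 0), ([0.0, 0.0, -1.57], 1)]
```

To row units: 0.001 m / 0.4 = 0.0025, 0.0005 m / 0.4 = 0.0013.

Emit:
drive_effector(increments=[[0,0,0.0013,0,0,0],[0,0,0.0025,0,0,0],[0,0,0.0025,0,0,0],[0,0,0.0025,0,0,0]])

```text
clock: 4.65
tcp_pos: [0.4705, 0.2371, 0.1478]
orientation: [0.641, 3.075, 0.0]
contact_force: [1.4, 0.0, 2.8]
grip_width: -0.0
gripper_force: 0.9
```

Create look.py:
```python
from h import *
for n,(a,b,c,d) in {"top":(245,105,385,215),"scene":(200,150,320,225)}.items():
    p,_=optics.grab_frame(n)
    for A,cc,bb in blobs(p[b:d,a:c],(105,110,50),(130,255,255)): print(n,A,(cc+[a,b]).round(1))
for x in(.013,-.013): print(x,proj("top",[B(x,-.053,.087)]),proj("scene",[B(x,-.053,.087)]))
go(B(0,-.093,.0795))
```

```bash
python3 look.py
```

```text
top 38 [339.3 165.4]
scene 37 [277.7 170.5]
0.013 [[342.13181244 159.66010256]] [[275.21304232 165.94116836]]
-0.013 [[337.60428121 170.6252557 ]] [[280.62099109 170.55196614]]
tcp [0.4705 0.2371 0.1478] t 4.75 j [-0.75  0.45  0.21  2.05 -0.15  0.65  0.71] F [1.3 0.7 1.5] w -0.0001
shift [-0.0004 -0.0002 -0.0047] rot [0.0003 0.0002 0.0014] options [([0.0, 0.0, 0.0], 0), ([0.0, 0.0, -1.57], 1)]
```

To row units: 0.0006 m / 0.4 = 0.0015, 0.0003 m / 0.4 = 0.0008.

Emit:
drive_effector(increments=[[0,0,0.0008,0,0,0],[0,0,0.0015,0,0,0],[0,0,0.0015,0,0,0],[0,0,0.0015,0,0,0]])

```text
clock: 5.15
tcp_pos: [0.4705, 0.2371, 0.1473]
orientation: [0.641, 3.075, 0.0]
contact_force: [0.3, 1.0, 0.8]
grip_width: -0.0
gripper_force: 0.8
```

```bash
python3 look.py
```

```text
top 39 [338.8 167.5]
scene 31 [278.8 171.6]
0.013 [[342.13181244 159.66010256]] [[275.21304232 165.94116836]]
-0.013 [[337.60428121 170.6252557 ]] [[280.62099109 170.55196614]]
tcp [0.4705 0.2371 0.1473] t 5.25 j [-0.75  0.45  0.21  2.05 -0.15  0.65  0.71] F [1.6 0.9 1.7] w 0.0001
shift [-0.0004 -0.0002 -0.0052] rot [0.0003 0.0002 0.0014] options [([0.0, 0.0, 0.0], 0), ([0.0, 0.0, -1.57], 1)]
```

Emit:
drive_effector(increments=[[0,0,0,0,0,0],[0,0,0,0,0,0],[0,0,0,0,0,0]])

```text
clock: 5.55
tcp_pos: [0.4704, 0.237, 0.1473]
orientation: [0.641, 3.075, 0.0]
contact_force: [2.1, 1.0, 1.8]
grip_width: -0.0001
gripper_force: 0.8
```

```bash
python3 look.py|grep -v 0.01
```

Run:
```python
from h import *
s,_=optics.grab_frame("scene"); t,_=optics.grab_frame("top")
f=lambda q:cv2.resize(q,(390,390),interpolation=cv2.INTER_CUBIC)
cv2.imwrite("pics/c3.png",np.hstack([f(s[140:205,235:300]),f(t[135:200,300:365])]))
```

```text
top 43 [337.7 169.4]
scene 31 [279.4 172.1]
tcp [0.4704 0.237  0.1473] t 5.65 j [-0.75  0.45  0.21  2.05 -0.15  0.65  0.71] F [0.2 0.7 1.7] w -0.0002
```

View pics/c3.png

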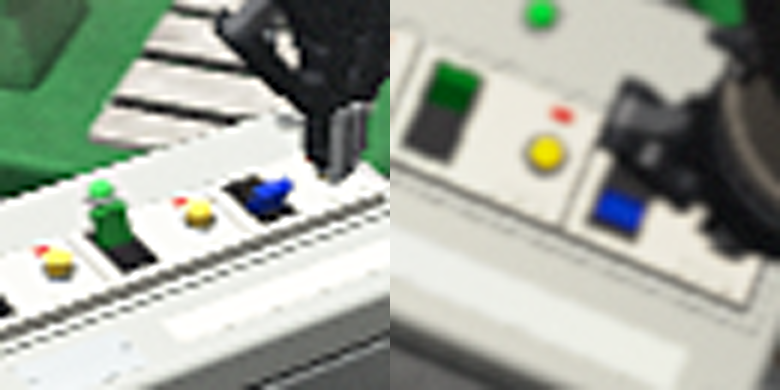

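Left, the scene crop shows the blue toggle at (268,195) lying over to the front. The top crop agrees, with the blue at (620,208) in the front part of its slot. It has tripped, so I withdraw upwards and go round to the front of the toggle.

Emit:
drive_effector(increments=[[0,0,-0.025,0,0,0],[0,0,-0.0625,0,0,0],[0,0,-0.1,0,0,0],[0,0,-0.125,0,0,0],[0,0,-0.125,0,0,0]])

```text
clock: 6.25
tcp_pos: [0.4707, 0.2372, 0.1987]
orientation: [0.641, 3.074, 0.002]
contact_force: [0.3, -0.1, 0.4]
grip_width: 0.0004
gripper_force: 0.0
```

Emit:
drive_effector(increments=[[0,0,0,0,0,0],[0,0,0,0,0,0]])

```text
clock: 6.45
tcp_pos: [0.4699, 0.2367, 0.1966]
orientation: [-0.64, -3.075, 0.002]
contact_force: [0.3, -0.4, 0.3]
grip_width: -0.0001
gripper_force: 0.0
```

```bash
python3 -c "
from h import *
go(B(-.037,-.053,.12))"; python3 look.py|grep -v 0.01
```

```text
tcp [0.4699 0.2367 0.1966] t 6.45 j [-0.77  0.38  0.23  2.02 -0.12  0.76  0.69] F [ 0.3 -0.4  0.3] w -0.0001
shift [0.0362 0.0405 0.0036] rot [-0.0012 -0.0008  0.0014] options [([-0.0, -0.0, 0.0], 0), ([-0.0, -0.0, -1.57], 1)]
top 43 [337.7 169.4]
scene 31 [279.4 172.1]
tcp [0.47   0.2368 0.1966] t 6.55 j [-0.77  0.38  0.23  2.02 -0.12  0.76  0.69] F [ 1.1  0.3 -0. ] w -0.0002
shift [-0.0007  0.0004  0.0441] rot [-0.0012 -0.0007  0.0014] options [([-0.0, -0.0, 0.0], 0), ([-0.0, -0.0, -1.57], 1)]
```

To row units: 0.04 m / 0.4 = 0.1, 0.036 m / 0.4 = 0.09.

Emit:
drive_effector(increments=[[0.03,0.0325,0,0,0,0],[0.06,0.0675,0,0,0,0],[0.09,0.1,0,0,0,0],[0.09,0.1,0,0,0,0],[0.09,0.1,0,0,0,0]])

```text
clock: 7.05
tcp_pos: [0.4532, 0.2877, 0.1969]
orientation: [-0.64, -3.075, 0.002]
contact_force: [1.2, 0.8, 0.4]
grip_width: -0.0001
gripper_force: 0.0
```

Emit:
drive_effector(increments=[[0,0,0.0375,0,0,0],[0,0,0.075,0,0,0],[0,0,0.075,0,0,0],[0,0,0.075,0,0,0]])

```text
clock: 7.45
tcp_pos: [0.4537, 0.287, 0.1673]
orientation: [-0.643, -3.075, 0.002]
contact_force: [-0.2, 0.9, -0.9]
grip_width: 0.0001
gripper_force: 0.0
```

Run:
```python
from h import *
go(B(-.037,-.053,.081))
t,_=optics.grab_frame("top");s,_=optics.grab_frame("scene")
f=lambda q:cv2.resize(q,(390,390),interpolation=cv2.INTER_CUBIC)
cv2.imwrite("pics/c4.png",np.hstack([f(s[140:205,235:300]),f(t[135:200,300:365])]))
```

```text
tcp [0.4537 0.287  0.1673] t 7.45 j [-0.85  0.43  0.21  2.01 -0.13  0.71  0.6 ] F [-0.2  0.9 -0.9] w 0.0001
shift [0.0013 0.0009 0.0133] rot [-0.001  -0.     -0.0001] options [([-0.0, -0.0, -0.0], 0), ([-0.0, 0.0, 1.57], 3)]
```

View pics/c4.png

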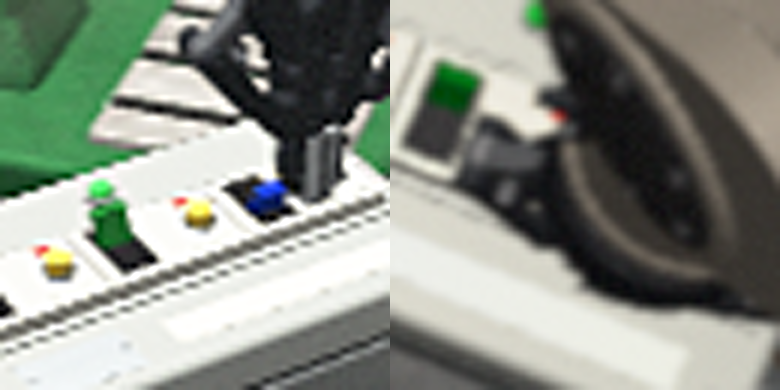

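In the scene crop the fingertips, at (322,195), stand just in front of the tripped blue toggle at (268,195) and clear of it. I descend and push it to the rear.

To row units: 0.013 m / 0.4 = 0.0325, 0.007 m / 0.4 = 0.0175.

Emit:
drive_effector(increments=[[0.0025,0.0025,0.0175,0,0,0],[0.0025,0.0025,0.0325,0,0,0],[0.0025,0.0025,0.0325,0,0,0],[0.0025,0.0025,0.0325,0,0,0]])

```text
clock: 7.95
tcp_pos: [0.4527, 0.2893, 0.154]
orientation: [-0.641, -3.075, 0.001]
contact_force: [0.1, -0.1, -0.3]
grip_width: -0.0004
gripper_force: 0.0
```

Emit:
drive_effector(increments=[[-0.0125,0,0,0,0,0],[-0.025,0,0,0,0,0],[-0.035,0,0,0,0,0],[-0.045,0,0,0,0,0],[-0.045,0,0,0,0,0]])

```text
clock: 8.45
tcp_pos: [0.4702, 0.2817, 0.1544]
orientation: [0.642, 3.074, 0.0]
contact_force: [-0.2, 0.5, -0.1]
grip_width: 0.0003
gripper_force: 0.1
```

Emit:
drive_effector(increments=[[-0.01,0,0,0,0,0],[-0.02,0,0,0,0,0],[-0.0275,0,0,0,0,0],[-0.0275,0,0,0,0,0],[-0.0275,0,0,0,0,0]])

```text
clock: 8.95
tcp_pos: [0.4795, 0.2776, 0.1543]
orientation: [0.641, 3.075, -0.0]
contact_force: [0.1, -0.3, 0.8]
grip_width: 0.0002
gripper_force: 0.0
```

```bash
python3 look.py|grep -v ^.*0.013; python3 -c "
from h import *
go(B(-.008,-.053,.081))"
```

```text
scene 17 [274.7 170.5]
tcp [0.4793 0.2778 0.1542] t 9.05 j [-0.8   0.48  0.2   1.98 -0.14  0.7   0.65] F [-0.2 -0.6  0. ] w 0.0001
shift [-0.0085 -0.041   0.0018] rot [-0.0001 -0.0001  0.0015] options [([-0.0, -0.0, 0.0], 0), ([0.0, -0.0, -1.57], 1)]
tcp [0.4793 0.2778 0.1542] t 9.05 j [-0.8   0.48  0.2   1.98 -0.14  0.7   0.65] F [-0.2 -0.6  0. ] w 0.0001
shift [-0.0006 -0.001   0.0002] rot [-0.0001 -0.0001  0.0015] options [([-0.0, -0.0, 0.0], 0), ([0.0, -0.0, -1.57], 1)]
```

To row units: -0.1 m / 0.4 = -0.25, -0.06 m / 0.4 = -0.15.

Emit:
drive_effector(increments=[[0.0075,0,0,0,0,0],[0.0075,0,-0.0375,0,0,0],[0.0075,0,-0.075,0,0,0],[0.0075,0,-0.15,0,0,0],[0.0075,0,-0.25,0,0,0]])

```text
clock: 9.55
tcp_pos: [0.4753, 0.2786, 0.2539]
orientation: [-0.64, -3.073, 0.005]
contact_force: [0.0, 0.4, 0.2]
grip_width: -0.0001
gripper_force: 0.0
```

Emit:
drive_effector(increments=[[0.05,0.075,-0.05,0,0,0],[0.125,0.15,-0.05,0,0,0],[0.2,0.225,-0.05,0,0,0],[0.275,0.3,-0.05,0,0,0],[0.35,0.35,-0.05,0,0,0]])

```text
clock: 10.05
tcp_pos: [0.4029, 0.4657, 0.2744]
orientation: [-0.639, -3.076, -0.002]
contact_force: [-0.1, 0.6, -1.1]
grip_width: -0.0004
gripper_force: 0.0
```

Emit:
drive_effector(increments=[[0,0,0,0,0,0],[0,0,0,0,0,0],[0,0,0,0,0,0]])

```text
clock: 10.35
tcp_pos: [0.405, 0.4619, 0.2742]
orientation: [0.643, 3.074, -0.001]
contact_force: [-0.1, -0.6, 0.5]
grip_width: -0.0003
gripper_force: 0.0
```

Run:
```python
from h import *
t,_=optics.grab_frame("top");s,_=optics.grab_frame("scene")
f=lambda q:cv2.resize(q,(390,390),interpolation=cv2.INTER_CUBIC)
cv2.imwrite("pics/c5.png",np.hstack([f(s[130:260,190:320]),f(t[105:235,245:375])]))
```

```bash
python3 look.py
```

```text
top 50 [340.9 162.3]
scene 40 [276.  169.4]
0.013 [[342.13181244 159.66010256]] [[275.21304232 165.94116836]]
-0.013 [[337.60428121 170.6252557 ]] [[280.62099109 170.55196614]]
tcp [0.4051 0.4621 0.2744] t 10.55 j [-1.09  0.41  0.18  1.75 -0.09  0.99  0.28] F [ 0.6 -0.   0.2] w -0.0002
shift [-0.1505 -0.18    0.122 ] rot [-0.      0.0003 -0.0007] options [([-0.0, 0.0, -0.0], 0), ([0.0, 0.0, 1.57], 3)]
```

View pics/c5.png

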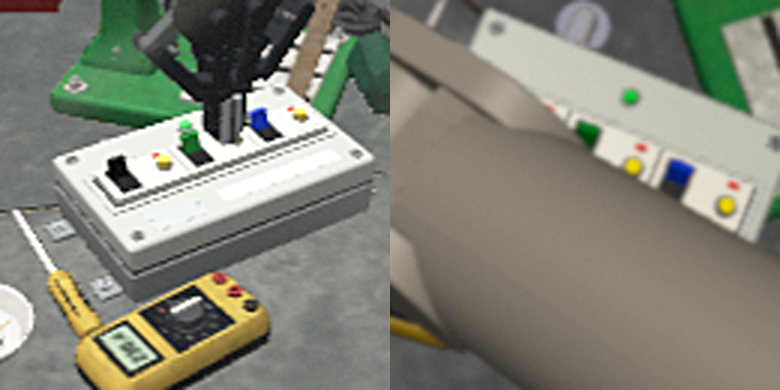

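The blue toggle is back at its starting pixels, (340.9,162.3) in the top view and (276,169.4) in the scene view, so it is on again. The black and green toggles are still on, and the meter and dish have not moved. The arm is well clear at z = 0.27.

```bash
python3 -c "
from bench import r, optics
print(r.hand_in())"
```

```text
the job is handed in; nothing more can be done
None
```

I tripped the blue breaker with its own yellow test button, pushed its toggle back on, withdrew the arm and handed the job in at about 10.6 s; the last pictures showed the other breakers still on and the meter and dish unmoved.

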